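# Vent the screen-cleaner jug and take off its push-and-turn safety cap

## Task

The jug of screen cleaner is to be refilled. First turn its vent handle to half open (45 degrees, in line with the long raised mark) and leave it there; then press the safety cap down, twist it about a quarter turn anticlockwise to free it, and lift it straight up. Finish while still gripping the cap, holding it level and still about 80 mm above its seat, straight over the neck; leave the things standing around the jug where they are.

Things in the scene. Friction and masses are not known exactly. Their poses are not given: they have to be found in the camera images.
- jug: White rectangular jug 98 x 188 mm, flat top (shoulder) at z = 0.105, fixed in a dark steel cradle 112 x 202 mm (rim 24 mm high, screw tabs to y = +-113 mm): it cannot move. Origin: centre of the underside, on the worktop; x short side, y long side, z up. On top, at x = 0: neck with safety cap at y = +52 mm, vent valve at y = -52 mm.
- cap: Round grey ribbed push-and-turn safety cap, loose, about 40 g, 50 mm diameter, 30 mm high, hollow. Origin: on its axis at its underside, which starts 14 mm above the shoulder (z = 0.119), axes parallel to the jug's. A spring pushes it up: about 6 N at rest, 12 N when 5 mm down; hard stop 7 mm down. A tooth stops it turning unless pressed at least 4 mm (aim for 5 to 6).
- cap_grip (a point): Point on the cap's axis, 21 mm above its underside: grip the cap's sides here from above, in any yaw. Held down, the cap turns anticlockwise seen from above (clockwise is blocked); between 50 and 130 degrees from its start (aim for 75 to 90) it is free, the spring lifts it 3 mm and it comes straight up off the neck.
- neck_seat (a point): Point fixed to the jug where the cap's origin sits when the cap is locked: on the neck's axis, 14 mm above the shoulder (jug frame 0, +52, 119 mm); axes parallel to the jug's. The neck and its spring reach 29 mm above this point, inside the cap.
- vent (a joint): Vent handle angle in rad: 0 closed (bar along the jug's y axis), pi/2 fully open (bar along the jug's x axis), grows as the handle turns anticlockwise seen from above; half open is pi/4. Friction 0.05 N m; it stays where it is left. Starts between 0 and 0.35.
- vent_grip (a point): Point on the vent handle's axis, 33 mm above the shoulder: pinch here from above. The handle is a black bar 44 mm long, 12 mm wide, 22 mm high (z 0.123 to 0.145); the point turns with it, y along the bar to its nosed end. Below, up to z = 0.115, is a 26 mm round steel valve body; three raised marks on the shoulder show closed, half open (long mark) and open for the nose.
- glue_stick: Bystander: standing glue stick, 24 mm diameter, 88 mm high, on the +y side of the jug. Origin: centre of its underside. Leave it standing where it is.
- clip_cup: Bystander: round black paper-clip cup, 66 mm diameter, 35 mm high, on the -y side of the jug. Origin: centre of its underside. Leave it.
- eraser: Bystander: blue and white eraser, 22 x 54 x 12 mm, lying on the robot's side of the jug. Origin: centre of its underside. Leave it.
There are look-alikes about, which are no part of the job. What is shaped like the jug but turquoise is not meant.

How it is judged:
On the way, in this order (a step that is already met when the one before it is completed fails the run):
1. the vent handle stands half open and is let go, with the cap still on (value of joint vent between 0.645 and 0.925 rad and z of cap in the frame of neck_seat below 0.003 m and contact force between the fingers and jug below 0.1 N), for 0.2 s.
2. the cap is twisted free while still down on the neck, the vent still half open (value of joint vent between 0.645 and 0.925 rad and angle between the x axis of cap and the x axis of jug, either way round above 0.75 rad and z of cap in the frame of neck_seat below 0.015 m and horizontal distance between cap and neck_seat below 0.008 m), for 0.05 s.
At the end, for the whole second after the job is handed in: The vent handle is at 45 degrees (within 8); the gripper holds the cap level (tilt under 0.2 rad) and still, its underside 50 to 120 mm above its seat and within 25 mm of the neck's axis, touching nothing of the jug; the glue stick, clip cup and eraser are within 20 mm of where they stood (value of joint vent between 0.645 and 0.925 rad and z of cap in the frame of neck_seat between 0.05 and 0.12 m and horizontal distance between cap and neck_seat below 0.025 m and angle between each of cap, glue_stick's own z axis and vertical below 0.2 rad and contact force between the fingers and cap above 1 N and contact force between cap and jug below 0.05 N and linear speed of cap below 0.02 m/s and not (distance of glue_stick from where it was at the start of the episode above 0.02 m) and not (distance of clip_cup from where it was at the start of the episode above 0.02 m) and not (distance of eraser from where it was at the start of the episode above 0.02 m)); the arm keeps its last pose, push and grip.
It fails at once if a bystander (glue stick, clip cup or eraser) is pushed more than 20 mm (distance of any of glue_stick, clip_cup, eraser from where it was at the start of the episode above 0.02 m).
It also fails if it takes over 48 s, if anything falls off the work surface, if the arm or the gripper's body presses on something with over 40 N, if the wrist force passes 120 N, or if a joint passes its speed limit or range.

## Robot

A 7-joint arm with a two-finger parallel gripper is mounted at the origin on a cart in front of the work surface, level with it; the furniture and walls round the work are solid. World frame = base frame: x ahead of the robot, y to its left, z up, the work surface at z = 0. Lengths are in m, angles in rad, forces in N, time in s.
With the tool pointing down it reaches from about 0.425 to 0.95 m from the base axis. Payload 4.7 kg.
Tool frame: the origin (TCP) lies midway between the tips of the shut fingers; the grasp point (between the pads) lies bot.hold_point_z behind it (bot.hold_point_z is the distance from the TCP to the grasp point, in m); z points along the fingers, y is the line along which they close (so a half turn about z gives the same grasp; the last joint's range is limited). The gripper opens to 85 mm and grips with 20 to 120 N. Pads are 22 mm wide; open, the fingers measure 114 mm over their backs; the gripper's body (76 mm by 85 mm) begins 54 mm behind the grasp point. The pads swing forward as they close: fully open they stand 13 mm farther back than shut.
Start: joints at [-1.153, 0.469, -0.049, 1.532, 0.024, 1.141, -0.082], TCP at [0.292, 0.609, 0.231] pointing down, gripper open.
Joint ranges: [-2.59, 2.59], [-0.33, 1.99], [-1.39, 1.29], [0.1, 2.45], [-1.04, 4.18], [0.21, 1.99], [-2.66, 2.66]. Speed limits (rad/s): [2.57, 2.57, 3.14, 3.14, 3.14, 3.14, 3.14].

## Interface

Orientations are given as a unit quaternion [w, x, y, z].
In Python, from workcell import bot gives the robot as it stands.
- The arm moves only by the shell command python3 -m pendant 'ROWS' [OPENING] [FORCE]. ROWS is JSON, a list of rows, each a list of 4 numbers: the shift along the tool's x, y, z in mm, then the turn about the tool's z in rad. In form: [[tx, ty, tz, yaw], ...]. A call has 1 to 20 rows; each row shifts and turns the commanded pose from where the row before left it, along the tool's axes as they then stand; what a row does not reach is not made up. A row lasts 1/10 s, in which the tool goes at most 50 mm and 8.59 degrees, less where a joint would pass 70% of its speed; a pose out of reach is approached as far as the arm can. A call with a gripper value outside its range is refused whole. OPENING is the finger opening in mm, from 0 to 85.4, set as the call begins (- or left out, the last holds). The fingers move at their own pace and stop on an object; FORCE is the grip in N (left out, the last holds). Time passes only in rows, so rows that do not move let the fingers close. It gives the time, the measured TCP pose, the force, the opening and the grip force at its end, in the units of the state.
- bot.state(): the state, without advancing time (a new reading comes with each control period).
- bot.get_image(name): name is "side" or "top"; returns a dict with "image" (480x640x3 uint8, red, green, blue), "mtx" (3x3 intrinsics, pixels), "dist" ([k1, k2, p1, p2, k3] as OpenCV has them; the pictures are not rectified), "xyz" and "rotation" of the camera in the world. Camera axes: x right, y down, z forward; pixel columns grow to the right and rows downward; lengths in m; the calibration is good to about 2 mm. A picture is of the moment at which its call begins. There is no depth.
- bot.job_done(): hands the job in; it is judged then, once.
The state is a dict: "time": time; "qpos": joint angles; "dq": joint speeds; "effort": joint torques, N m; "tcp_pos": TCP position; "ee_rot": TCP orientation; "contact_force": force on the tool from outside, world axes, zero at the start; "wrist_torque": the same for the moment, N m; "width": opening from 0.0 (shut) to 1.0 (fully open); "gripper_force": force on a finger pad.
Only numpy, scipy, OpenCV 4.12 (cv2) and the standard library are available. Lean on these libraries where they do the work, as an engineer would, in place of code of your own. Each camera call takes 0.05 s, during which the arm holds its last target. There are 200 camera calls.

## Working session

There is one attempt and no reset: what is moved stays moved. The work goes in short steps, Python scripts to look and compute and a shell command to move; the robot and the scene stay as the last step left them, time stands still between calls to the robot, and variables do not carry over. Pictures are saved under pics/ and viewed, at most 10 in all, crops included, and the job is handed in when it is done.

```bash
mkdir -p pics
python3 - <<'E'
from workcell import bot
import cv2,pickle
print(bot.state(), bot.hold_point_z)
for n in("side","top"):
    d=bot.get_image(n); pickle.dump(d,open(f"pics/{n}0.pkl","wb"))
    cv2.imwrite(f"pics/{n}0.png",d["image"][:,:,::-1])
    print(n,d["mtx"],d["dist"],d["xyz"],d["rotation"])
E
```

```text
{'time': 0.0, 'qpos': array([-1.15288207,  0.46945453, -0.04854432,  1.53373065,  0.02407036,
        1.14101663, -0.08227415]), 'dq': array([-0.00082376, -0.00150464,  0.00017508,  0.00076976,  0.00111189,
       -0.00086751, -0.00089414]), 'effort': array([-4.10586354e-04, -5.10324848e+01, -4.67830617e-02, -2.37723935e+01,
        1.07259068e-02,  7.38945266e-03,  3.96200363e-06]), 'tcp_pos': array([0.29141288, 0.60817946, 0.2302369 ]), 'ee_rot': array([-1.88767253e-04,  2.21552881e-01,  9.75147833e-01, -9.94671097e-04]), 'contact_force': array([-0.15994058, -0.38671623,  0.70438645]), 'wrist_torque': array([ 0.02925579, -0.02289111, -0.02695768]), 'gripper_force': 0.0, 'width': 0.9983586535356788} 0.0187
side [[603.76794263   0.         325.17733814]
 [  0.         603.76794263 232.04307179]
 [  0.           0.           1.        ]] [-0.10767477  0.          0.          0.          0.        ] [0.52708263 1.25560643 0.88753449] [ 0.00279739 -0.00905488  0.86976322 -0.49337828]
top [[524.88085745   0.         316.1480769 ]
 [  0.         524.88085745 238.48867973]
 [  0.           0.           1.        ]] [0.03158696 0.         0.         0.         0.        ] [ 0.32524405 -0.02671524  1.329819  ] [-0.05723716  0.7141977  -0.69490444  0.06126478]
```

View pics/side0.png

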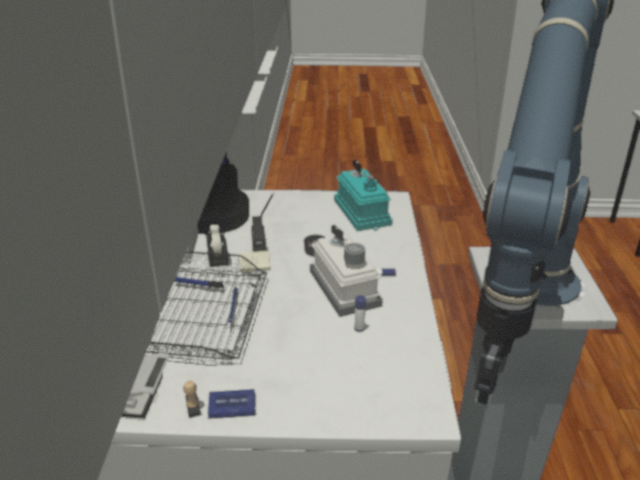

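View pics/top0.png

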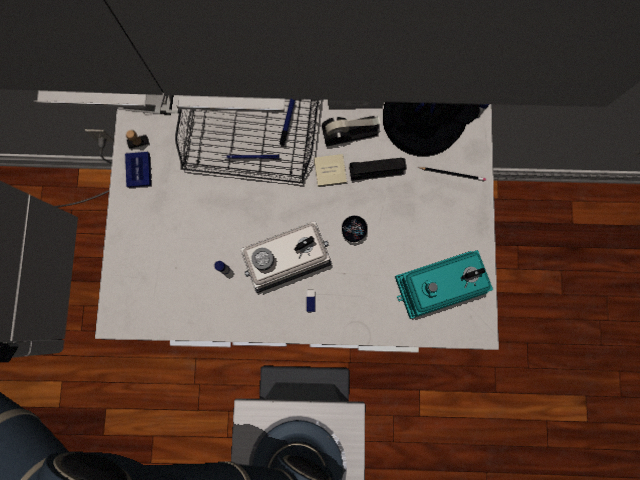

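The top view shows the candidates. The white jug is at (287,257), with a grey cap at (263,259) and a black vent at (305,244). The turquoise look-alike is at (445,285), with its cap at (431,289) and vent at (473,274). In the side view the white jug's cap is at (354,254) and its vent at (337,234), and the turquoise jug is at (363,198). I choose the white one and check it in a close crop.

```bash
cat > h.py <<'E'
import numpy as np,cv2,pickle
from scipy.spatial.transform import Rotation as R
def load(n): return pickle.load(open(f"pics/{n}.pkl","rb"))
def rot(d):
    q=np.array(d["rotation"]); return R.from_quat(q[[1,2,3,0]]).as_matrix()
def rays(d,uv):
    p=cv2.undistortPoints(np.array(uv,float).reshape(-1,1,2),np.array(d["mtx"]),np.array(d["dist"])).reshape(-1,2)
    v=np.c_[p,np.ones(len(p))]@rot(d).T
    return v/np.linalg.norm(v,axis=1)[:,None]
def plane(d,uv,z):
    v=rays(d,uv); o=np.array(d["xyz"]); return o+v*((z-o[2])/v[:,2])[:,None]
def tri(d1,uv1,d2,uv2):
    o1,o2=np.array(d1["xyz"]),np.array(d2["xyz"]);a,b=rays(d1,[uv1])[0],rays(d2,[uv2])[0]
    t=np.linalg.lstsq(np.c_[a,-b],o2-o1,rcond=None)[0];p,q=o1+a*t[0],o2+b*t[1]
    return (p+q)/2,np.linalg.norm(p-q)
def proj(d,P):
    M=rot(d).T; return cv2.projectPoints(np.array(P,float).reshape(-1,1,3),cv2.Rodrigues(M)[0],-M@np.array(d["xyz"]),np.array(d["mtx"]),np.array(d["dist"]))[0].reshape(-1,2)
E
python3 - <<'E'
from h import *
t,s=load("top0")["image"],load("side0")["image"]
a=cv2.resize(t[210:310,200:360+0],(800,500),interpolation=cv2.INTER_CUBIC)[:, :800]
a=cv2.resize(t[215:300,235:335],None,fx=4,fy=4,interpolation=cv2.INTER_CUBIC)
b=cv2.resize(s[220:320,295:395],None,fx=4,fy=4,interpolation=cv2.INTER_CUBIC)
m=np.zeros((400,800,3),np.uint8);m[:340,:400]=a;m[:,400:]=b
cv2.imwrite("pics/crop0.png",m[:,:,::-1])
E
```

```text
(no output)
```

View pics/crop0.png

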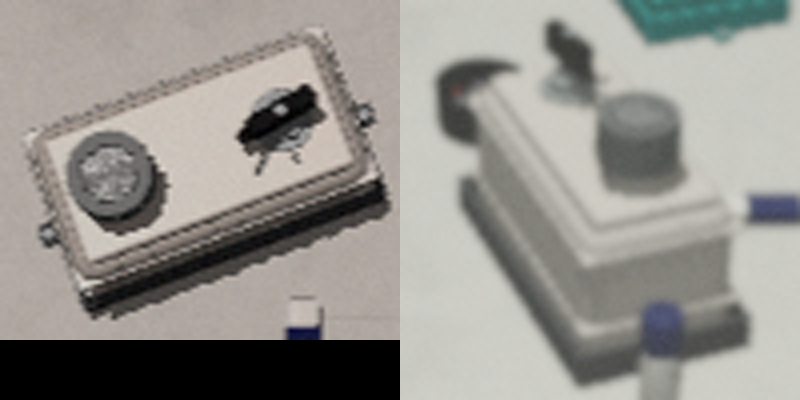

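The crop shows a white jug with the grey cap centred at top px (262.5,258.8), side px about (355,248). The black vent bar is at top px (304.8,244.5), about 10° anticlockwise of the jug axis. Next I measure it all.

Run:
```python
from h import *
T,S=load("top0"),load("side0")
def blobs(mask,x0,y0):
    n,l,st,c=cv2.connectedComponentsWithStats(mask.astype(np.uint8))
    return [(st[i][4],l==i) for i in np.argsort(-st[1:,4])+1]
# jug shoulder outline from top (bright, warm) 
F=8
def up(d,x0,y0,x1,y1): return cv2.resize(d["image"][y0:y1,x0:x1],None,fx=F,fy=F,interpolation=cv2.INTER_CUBIC)
def full(p,x0,y0): return (np.array(p)+.5)/F-.5+[x0,y0]
x0,y0=235,215; t=up(T,x0,y0,335,300); g=cv2.cvtColor(t,cv2.COLOR_RGB2GRAY)
hc=cv2.HoughCircles(cv2.GaussianBlur(g[200:500,80:380],(0,0),4),cv2.HOUGH_GRADIENT,1,200,param1=60,param2=15,minRadius=75,maxRadius=98)[0]
print("hough",[ (full(c[:2]+[80,200],x0,y0),c[2]/F) for c in hc][:2])
# vent bar
m=(g<45); m[:,:440]=0; m[:140]=0; m[330:]=0; m[:,670:]=0
b=blobs(m,0,0)[0]; c=np.argwhere(b[1])[:,::-1].astype(np.float32); r=cv2.minAreaRect(c); box=cv2.boxPoints(r)
print("bar",b[0]/64,full(r[0],x0,y0),np.array(r[1])/F,r[2])
vt=full(r[0],x0,y0); P=plane(T,full(box,x0,y0),.145)[:,:2]
e=[P[1]-P[0],P[2]-P[1]];e=max(e,key=np.linalg.norm); print("bar len",np.linalg.norm(e),"yaw",np.degrees(np.arctan2(e[1],e[0]))%180)
# shoulder
print("shoulder lum samples",[g[int(v*2),int(u*2)] for u,v in[(200,140),(220,220),(50,150),(340,60),(200,40)]])
m=(g>175).astype(np.uint8); bb=[x for x in blobs(m,0,0)][0]
r=cv2.minAreaRect(np.argwhere(bb[1])[:,::-1].astype(np.float32)); print("sh",bb[0],r)
P=plane(T,full(cv2.boxPoints(r),x0,y0),.105)[:,:2]; e=max([P[1]-P[0],P[2]-P[1]],key=np.linalg.norm)
print("sh ctr",P.mean(0),np.linalg.norm(P[1]-P[0]),np.linalg.norm(P[2]-P[1]),"yaw",np.degrees(np.arctan2(e[1],e[0]))%180)
ct=full(hc[0][:2]+[80,200],x0,y0)
# side: cap dark region & vent bar
sx,sy=295,220; s=up(S,sx,sy,395,320); gs=cv2.cvtColor(s,cv2.COLOR_RGB2GRAY)
m=(gs<140); m[:160]=0;m[:,:380]=0;m[400:]=0;m[:,600:]=0
b=blobs(m,0,0)[0][1]; pts=np.argwhere(b); print("cap side bbox",full(pts.min(0)[::-1],sx,sy),full(pts.max(0)[::-1],sx,sy))
w=[(row,np.flatnonzero(b[row])) for row in range(180,380,20)]
for row,k in w:
    if len(k):print(row,full([k.min(),row],sx,sy),full([k.max(),row],sx,sy)[0])
m=(gs<70); m[:30]=0;m[190:]=0;m[:,:270]=0;m[:,410:]=0
b=blobs(m,0,0)[0][1]; r=cv2.minAreaRect(np.argwhere(b)[:,::-1].astype(np.float32)); print("bar side",full(cv2.boxPoints(r),sx,sy),full(r[0],sx,sy))
for cs in([355,247.5],): print("cap top tri",tri(T,ct,S,cs))
print("vent tri",tri(T,vt,S,full(r[0],sx,sy)))
print("plane cap",plane(T,[ct],.149),"vent",plane(T,[vt],.145))
```

```text
hough [(array([262.   , 258.125]), np.float32(11.0375))]
bar 109.453125 [303.86442566 243.872118  ] [ 7.25603104 21.52002525] 60.2551155090332
bar len 0.0493101006564238 yaw 121.73372614746299
shoulder lum samples [np.uint8(197), np.uint8(122), np.uint8(185), np.uint8(163), np.uint8(169)]
sh 85802 ((395.5587463378906, 303.031982421875), (252.61471557617188, 562.8338623046875), 69.20097351074219)
sh ctr [0.49766511 0.04352854] 0.16599900754243782 0.07556087624391042 yaw 112.77887860390273
cap side bbox [342.0625 239.5625] [365.6875 267.9375]
180 [342.0625 242.0625] 343.5625
200 [342.0625 244.5625] 359.8125
220 [344.3125 247.0625] 362.9375
240 [344.3125 249.5625] 363.9375
260 [343.9375 252.0625] 364.4375
280 [343.6875 254.5625] 364.3125
300 [343.6875 257.0625] 364.4375
320 [344.1875 259.5625] 364.5625
340 [344.9375 262.0625] 365.4375
360 [345.6875 264.5625] 364.9375
bar side [[329.68682861 230.81631279]
 [333.11206055 226.19622803]
 [344.06007385 234.31285858]
 [340.63484192 238.93294334]] [336.87345123 232.56458569]
cap top tri (array([0.47708877, 0.09038825, 0.15065605]), np.float64(0.0010087221478984865))
vent tri (array([ 0.51676045, -0.00303901,  0.13344437]), np.float64(0.0043474818933092255))
plane cap [[0.47679621 0.0906049  0.149     ]] vent [[ 0.51274167 -0.0030625   0.145     ]]
```

```bash
python3 -m pendant '[[0,0,0,0.143],[0,0,0,0.143],[0,0,0,0.143],[0,0,0,0.142],[-40,-8,0,0],[-40,-8,0,0],[-40,-8,0,0],[-40,-8,0,0],[-40,-8,0,0],[-40,-8,0,0],[-40,-8,0,0],[-40,-8,0,0],[-40,-8,0,0],[-40,-8,0,0],[-40,-8,0,0],[-40,-8,0,0],[-40,-8,0,0],[-40,-8,0,0],[-40,-8,0,0],[-40,-8,0,0]]' 50 40
cat > st.py <<'E'
import sys
from h import *
from workcell import bot
s=bot.state(); q=s["ee_rot"]; M=R.from_quat(q[[1,2,3,0]]).as_matrix()
print("t",s["time"],"tcp",s["tcp_pos"].round(4),"F",s["contact_force"].round(1),"w",s["width"]*85.4,"gf",s["gripper_force"],"toolY deg",np.degrees(np.arctan2(M[1,1],M[0,1])).round(2),"tilt",np.degrees(np.arccos(-M[2,2])).round(2),"q7",s["qpos"][[0,6]].round(2))
if len(sys.argv)>1:
    print("to target, tool mm:",(1000*M.T@(np.array(eval(sys.argv[1]))-s["tcp_pos"])).round(1))
E
python3 st.py '[.517,-.0045,.23]'
```

```text
time: 2.1
tcp_pos: [0.5189, -0.0046, 0.2311]
ee_rot: [-0.0, 0.487, 0.873, 0.0]
contact_force: [0.3, -0.3, -0.1]
width: 0.586
gripper_force: 0.0
t 2.1 tcp [ 0.5189 -0.0046  0.2311] F [ 0.3 -0.3 -0.1] w 50.05803808304766 gf 0.0 toolY deg 31.7 tilt 0.03 q7 [-0.42  0.59]
to target, tool mm: [ 1.1 -1.6  1.1]
```

```bash
python3 -m pendant '[[1,-1.5,20,0],[0,0,20,0],[0,0,20,0],[0,0,20,0],[0,0,0,0]]'
python3 - <<'E'
from h import *
from workcell import bot
d=bot.get_image("side"); pickle.dump(d,open("pics/side1.pkl","wb"))
print(proj(d,[[.517,-.0045,.145],[.517,-.0045,.123],[.477,.091,.149],[.477,.091,.119]]))
a=cv2.resize(d["image"][180:300,290:410],(600,600),interpolation=cv2.INTER_CUBIC); cv2.imwrite("pics/s1.png",a[:,:,::-1])
E
python3 st.py '[.517,-.0045,.121]'
```

```text
time: 2.6
tcp_pos: [0.5147, -0.003, 0.1487]
ee_rot: [-0.003, 0.487, 0.873, -0.002]
contact_force: [-0.2, -0.0, 0.3]
width: 0.584
gripper_force: 0.0
[[337.72278846 228.33575497]
 [337.59000632 236.10041378]
 [355.24158768 248.29484626]
 [354.85250671 259.26701614]]
t 2.65 tcp [ 0.516  -0.003   0.1503] F [-0.1 -0.2 -0.4] w 49.879636252305716 gf 0.0 toolY deg 31.68 tilt 0.19 q7 [-0.39  0.64]
to target, tool mm: [-1.8  0.2 29.3]
```

View pics/s1.png

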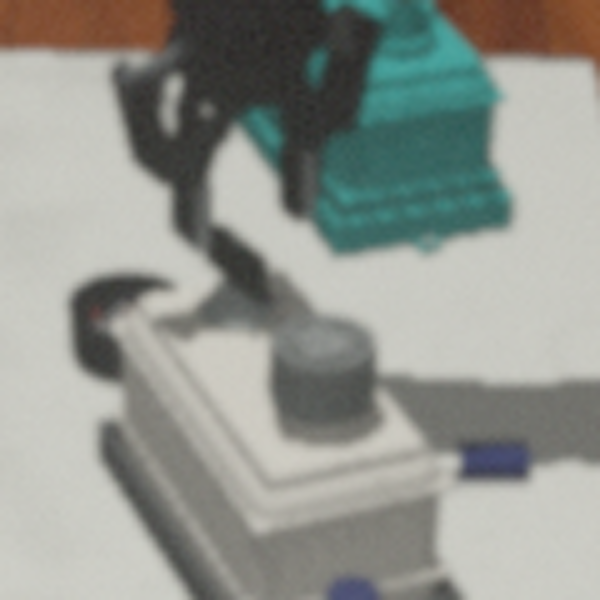

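Side crop: the black bar is centred at about (338,233), against a prediction of (337.7,232). The open fingers straddle it, and the cap is at its predicted pixel. Descend and pinch.

```bash
python3 -m pendant '[[-1.5,0,10,0],[0,0,10,0],[0,0,8,0],[0,0,0,0],[0,0,0,0]]'; python3 st.py '[.517,-.0045,.121]'; python3 -m pendant '[[0,0,0,0],[0,0,0,0],[0,0,0,0],[0,0,0,0],[0,0,0,0],[0,0,0,0]]' 0 30; python3 st.py '[.517,-.0045,.121]'
```

```text
time: 3.15
tcp_pos: [0.5178, -0.0043, 0.1232]
ee_rot: [-0.0, 0.487, 0.873, -0.0]
contact_force: [1.1, 0.7, -0.0]
width: 0.586
gripper_force: 0.0
t 3.15 tcp [ 0.5178 -0.0043  0.1232] F [ 1.1  0.7 -0. ] w 50.080907208267014 gf 0.0 toolY deg 31.68 tilt 0.02 q7 [-0.38  0.66]
to target, tool mm: [ 0.2 -0.8  2.2]
time: 3.75
tcp_pos: [0.5187, -0.0039, 0.1238]
ee_rot: [0.001, 0.487, 0.873, 0.001]
contact_force: [2.4, 1.6, 2.7]
width: 0.131
gripper_force: 35.5
t 3.75 tcp [ 0.5187 -0.0039  0.1238] F [2.4 1.6 2.7] w 11.195351897625672 gf 35.532935195515165 toolY deg 31.7 tilt 0.11 q7 [-0.38  0.66]
to target, tool mm: [ 0.4 -1.8  2.8]
```

```bash
python3 -m pendant '[[0,0,0,-0.09],[0,0,0,-0.09],[0,0,0,-0.09],[0,0,0,-0.09],[0,0,0,-0.09],[0,0,0,-0.09],[0,0,0,-0.09],[0,0,0,0],[0,0,0,0]]'; python3 st.py; python3 -m pendant '[[0,0,0,0],[0,0,0,0],[0,0,0,0],[0,0,0,0]]' 50; python3 -m pendant '[[0,0,-20,0],[0,0,-40,0],[0,0,-40,0],[0,0,0,0]]';python3 st.py
```

```text
time: 4.65
tcp_pos: [0.5188, -0.0039, 0.1238]
ee_rot: [0.001, 0.193, 0.981, 0.001]
contact_force: [3.8, 1.7, 2.8]
width: 0.128
gripper_force: 35.6
t 4.65 tcp [ 0.5188 -0.0039  0.1238] F [3.8 1.7 2.8] w 10.93075415419381 gf 35.61667420417507 toolY deg 67.7 tilt 0.13 q7 [-0.26  1.22]
time: 5.05
tcp_pos: [0.5171, -0.0046, 0.1229]
ee_rot: [-0.001, 0.193, 0.981, -0.0]
contact_force: [0.6, 0.5, 0.3]
width: 0.583
gripper_force: 0.0
time: 5.45
tcp_pos: [0.5211, -0.0045, 0.2285]
ee_rot: [0.005, 0.193, 0.981, 0.002]
contact_force: [0.9, 0.4, -0.7]
width: 0.59
gripper_force: 0.0
t 5.45 tcp [ 0.5211 -0.0045  0.2285] F [ 0.9  0.4 -0.7] w 50.40962423789382 gf 0.0 toolY deg 67.75 tilt 0.6 q7 [-0.29  1.18]
```

```bash
python3 -m pendant '[[0,0,0,0.131],[0,0,0,0.131],[0,0,0,0.131],[0,0,0,0.131],[0,0,0,0.131],[0,0,0,0.131],[0,0,0,0.131],[0,0,0,0.131],[0,0,0,0.131],[45,0,0,0],[45,0,0,0],[45,0,0,0],[45,0,0,0],[45,0,0,0],[45,0,0,0],[45,0,0,0],[0,0,0,0]]' 80 60
python3 - <<'E'
from h import *
from workcell import bot
for n in("top","side"):
    d=bot.get_image(n); pickle.dump(d,open(f"pics/{n}2.pkl","wb"))
    if n=="top": T=d["image"]
    else: S=d["image"]
a=cv2.resize(T[215:300,235:335],None,fx=4,fy=4,interpolation=cv2.INTER_CUBIC)
b=cv2.resize(S[220:320,295:395],None,fx=4,fy=4,interpolation=cv2.INTER_CUBIC)
m=np.zeros((400,800,3),np.uint8);m[:340,:400]=a;m[:,400:]=b
cv2.imwrite("pics/crop2.png",m[:,:,::-1])
E
python3 st.py '[.477,.091,.228]'
```

```text
time: 7.15
tcp_pos: [0.5139, 0.3188, 0.2218]
ee_rot: [-0.002, 0.702, 0.712, 0.0]
contact_force: [-1.0, -0.3, -0.2]
width: 0.935
gripper_force: 0.0
t 7.25 tcp [0.5157 0.3115 0.2221] F [ 1.1 -1.  -0.6] w 80.03544309968437 gf 0.0 toolY deg 0.37 tilt 0.12 q7 [-0.83 -0.5 ]
to target, tool mm: [-220.2  -40.2   -5.5]
```

View pics/crop2.png

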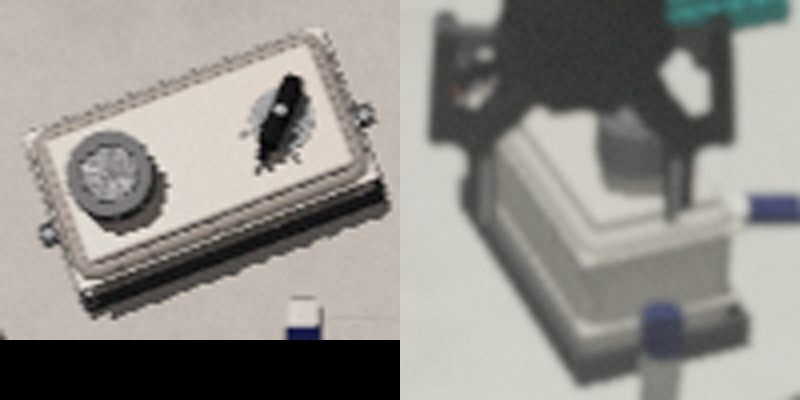

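Top crop: the bar now runs from (293,75) to (263,165) in the crop. The cap is unchanged. I'll measure the angle properly.

Run:
```python
from h import *
T=load("top2");T0=load("top0")
F=8;x0,y0=235,215
def full(p): return (np.array(p,float)+.5)/F-.5+[x0,y0]
def yaw(P): e=P[1]-P[0]; return np.degrees(np.arctan2(e[1],e[0]))%180
for d in(T0,T):
    g=cv2.cvtColor(cv2.resize(d["image"][y0:300,x0:335],None,fx=F,fy=F,interpolation=cv2.INTER_CUBIC),cv2.COLOR_RGB2GRAY)
    for th in(25,35,45,60):
        m=(g<th).astype(np.uint8); m[:,:440]=0;m[:120]=0;m[350:]=0;m[:,670:]=0
        n,l,st,c=cv2.connectedComponentsWithStats(m); i=1+st[1:,4].argmax()
        p=np.argwhere(l==i)[:,::-1].astype(np.float32)
        vx,vy,cx,cy=cv2.fitLine(p,cv2.DIST_L2,0,.01,.01).ravel()
        P=plane(d,full([[cx,cy],[cx+100*vx,cy+100*vy]]),.14)[:,:2]
        r=cv2.minAreaRect(p); b=cv2.boxPoints(r); B=plane(d,full(b),.14)[:,:2]
        e=[B[:2],B[1:3]]; e=max(e,key=lambda q:np.linalg.norm(q[1]-q[0]))
        print(th,"area",st[i,4]/64,"pca yaw",yaw(P).round(1),"rect yaw",yaw(e).round(1),"rect mm",(np.linalg.norm(e[1]-e[0])*1000).round(),"ctr",P[0].round(4))
# jug long edges: shoulder plateau rect at several thresholds, and Hough segments
    ls=cv2.createLineSegmentDetector().detect(g)[0].reshape(-1,4)
    L=np.hypot(ls[:,2]-ls[:,0],ls[:,3]-ls[:,1])
    for s in ls[np.argsort(-L)][:8]:
        print("seg",s.round(),yaw(plane(d,full([s[:2],s[2:]]),.105)[:,:2]).round(1))
```

```text
25 area 86.234375 pca yaw 122.9 rect yaw 121.4 rect mm 48.0 ctr [ 0.5141 -0.0031]
35 area 98.25 pca yaw 123.0 rect yaw 121.4 rect mm 49.0 ctr [ 0.5142 -0.0035]
45 area 109.453125 pca yaw 123.1 rect yaw 121.7 rect mm 50.0 ctr [ 0.5142 -0.0036]
60 area 150.9375 pca yaw 123.5 rect yaw 124.8 rect mm 50.0 ctr [ 0.5124 -0.0046]
seg [178. 524. 706. 323.] 112.5
seg [211. 463. 145. 402.] 49.0
seg [674. 241. 647. 173.] 22.4
seg [569. 654. 639. 655.] 91.2
seg [186. 263. 253. 262.] 92.5
seg [301. 206. 238. 228.] 111.1
seg [366. 555. 306. 578.] 113.4
seg [521. 496. 467. 518.] 113.6
25 area 64.71875 pca yaw 159.8 rect yaw 158.5 rect mm 51.0 ctr [ 0.5139 -0.0051]
35 area 85.125 pca yaw 159.2 rect yaw 156.7 rect mm 51.0 ctr [ 0.5133 -0.0046]
45 area 96.4375 pca yaw 159.3 rect yaw 155.7 rect mm 52.0 ctr [ 0.5131 -0.0048]
60 area 122.578125 pca yaw 159.7 rect yaw 155.5 rect mm 54.0 ctr [ 0.5123 -0.0057]
seg [178. 523. 706. 323.] 112.5
seg [765. 403. 628. 455.] 112.6
seg [330. 569. 221. 610.] 112.2
seg [548. 486. 452. 522.] 111.9
seg [423. 533. 330. 569.] 112.8
seg [210. 462. 145. 402.] 49.1
seg [568. 654. 639. 655.] 91.0
seg [186. 263. 251. 262.] 92.5
```

Vent reads 43–47° relative to the jug's 112.5° yaw, so step 1 looks right. Now over the cap and down.

```bash
python3 -m pendant '[[-30,-5,0,0],[-40,-7,0,0],[-40,-7,0,0],[-40,-7,0,0],[-40,-7,0,0],[-30,-5,0,0],[0,0,0,0],[0,0,0,0],[0,0,20,0],[0,0,20,0],[0,0,0,0],[0,0,0,0]]' 80 60; python3 st.py '[.4775,.0915,.118]'
```

```text
time: 8.45
tcp_pos: [0.4795, 0.0911, 0.1833]
ee_rot: [-0.0, 0.705, 0.709, -0.0]
contact_force: [0.3, 0.3, 0.9]
width: 0.94
gripper_force: 0.0
t 8.45 tcp [0.4795 0.0911 0.1833] F [0.3 0.3 0.9] w 80.30481328729577 gf 0.0 toolY deg 0.28 tilt 0.03 q7 [-0.59 -0.16]
to target, tool mm: [ 0.4 -2.  65.3]
```

```bash
python3 -m pendant '[[0,-1.5,15,0],[0,0,15,0],[0,0,15,0],[0,0,10,0],[0,0,10,0],[0,0,0,0],[0,0,0,0]]'; python3 st.py '[.4775,.0915,.118]'; python3 -m pendant '[[0,0,0,0],[0,0,0,0],[0,0,0,0],[0,0,0,0],[0,0,0,0],[0,0,0,0]]' 30 60; python3 st.py
python3 - <<'E'
from h import *
from workcell import bot
d=bot.get_image("side"); cv2.imwrite("pics/s3.png",cv2.resize(d["image"][180:300,290:410],(600,600),interpolation=cv2.INTER_CUBIC)[:,:,::-1])
E
```

```text
time: 9.15
tcp_pos: [0.4783, 0.0907, 0.1186]
ee_rot: [0.0, 0.706, 0.709, 0.0]
contact_force: [-0.5, -0.1, 0.7]
width: 0.932
gripper_force: 0.0
t 9.15 tcp [0.4783 0.0907 0.1186] F [-0.5 -0.1  0.7] w 79.58908151023334 gf 0.0 toolY deg 0.23 tilt 0.03 q7 [-0.57 -0.11]
to target, tool mm: [ 0.8 -0.8  0.6]
time: 9.75
tcp_pos: [0.4785, 0.0907, 0.1191]
ee_rot: [0.0, 0.706, 0.709, 0.001]
contact_force: [-1.6, -0.5, 4.2]
width: 0.574
gripper_force: 63.7
t 9.75 tcp [0.4785 0.0907 0.1191] F [-1.6 -0.5  4.2] w 49.04308414141338 gf 63.74316827394068 toolY deg 0.23 tilt 0.08 q7 [-0.57 -0.11]
```

View pics/s3.png

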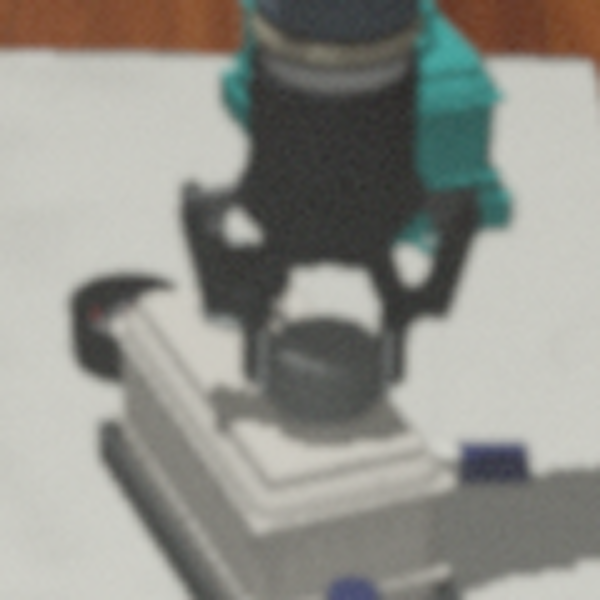

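The side crop shows the cap gripped between the pads, centred at about (355,253) full. Press down in steps.

```bash
python3 -m pendant '[[0,0,2,0],[0,0,2,0],[0,0,0,0],[0,0,0,0]]' - 80; python3 st.py;  python3 -m pendant '[[0,0,2,0],[0,0,0,0],[0,0,0,0]]'; python3 st.py
```

```text
time: 10.2
tcp_pos: [0.4785, 0.0907, 0.1156]
ee_rot: [0.0, 0.706, 0.708, 0.001]
contact_force: [-3.2, -0.6, 9.7]
width: 0.562
gripper_force: 84.5
t 10.2 tcp [0.4785 0.0907 0.1156] F [-3.2 -0.6  9.7] w 48.03498870597284 gf 84.48093513026834 toolY deg 0.23 tilt 0.08 q7 [-0.56 -0.11]
time: 10.5
tcp_pos: [0.4785, 0.0907, 0.1138]
ee_rot: [-0.0, 0.706, 0.708, 0.001]
contact_force: [-4.0, -0.7, 11.3]
width: 0.568
gripper_force: 84.7
t 10.5 tcp [0.4785 0.0907 0.1138] F [-4.  -0.7 11.3] w 48.51841161623648 gf 84.67103035189211 toolY deg 0.22 tilt 0.09 q7 [-0.56 -0.11]
```

```bash
python3 -m pendant '[[0,0,1,0],[0,0,0,0],[0,0,0,0]]'; python3 st.py; python3 -m pendant '[[0,0,0,-0.07],[0,0,0,-0.07],[0,0,0,-0.07],[0,0,0,0]]'; python3 st.py
```

```text
time: 10.8
tcp_pos: [0.4785, 0.0907, 0.113]
ee_rot: [-0.0, 0.706, 0.708, 0.001]
contact_force: [-3.3, -1.0, 12.3]
width: 0.566
gripper_force: 84.8
t 10.8 tcp [0.4785 0.0907 0.113 ] F [-3.3 -1.  12.3] w 48.30244902621593 gf 84.79928587563336 toolY deg 0.22 tilt 0.09 q7 [-0.56 -0.1 ]
time: 11.2
tcp_pos: [0.4798, 0.091, 0.1134]
ee_rot: [0.001, 0.627, 0.779, 0.002]
contact_force: [-2.5, -0.1, 11.3]
width: 0.57
gripper_force: 84.9
t 11.2 tcp [0.4798 0.091  0.1134] F [-2.5 -0.1 11.3] w 48.68135114494053 gf 84.8662912286818 toolY deg 12.32 tilt 0.25 q7 [-0.52  0.08]
```

```bash
sed -i '/^print/a print("torque",s["wrist_torque"].round(2))' st.py; python3 st.py; python3 -m pendant '[[0,0,0.5,-0.08],[0,0,0,-0.08],[0,0,0,-0.08],[0,0,0,-0.08],[0,0,0,-0.08],[0,0,0,0]]'; python3 st.py
```

```text
t 11.2 tcp [0.4798 0.091  0.1134] F [-2.5 -0.1 11.3] w 48.68135114494053 gf 84.8662912286818 toolY deg 12.32 tilt 0.25 q7 [-0.52  0.08]
torque [-0.03  0.32  0.1 ]
time: 11.8
tcp_pos: [0.4808, 0.0914, 0.1133]
ee_rot: [0.002, 0.46, 0.888, 0.002]
contact_force: [0.1, 0.2, 13.9]
width: 0.572
gripper_force: 84.9
t 11.8 tcp [0.4808 0.0914 0.1133] F [ 0.1  0.2 13.9] w 48.83361752932187 gf 84.88575311377645 toolY deg 35.25 tilt 0.38 q7 [-0.45  0.44]
torque [0.09 0.05 0.07]
```

```bash
python3 -m pendant '[[0,0,0,-0.085],[0,0,0,-0.085],[0,0,0,-0.085],[0,0,0,-0.085],[0,0,0,-0.085],[0,0,0,-0.085],[0,0,0,-0.085],[0,0,0,-0.085],[0,0,0,-0.085],[0,0,0,-0.085],[0,0,0,0],[0,0,0,0]]'; python3 st.py
```

```text
time: 13.0
tcp_pos: [0.481, 0.0917, 0.1134]
ee_rot: [0.003, 0.053, 0.999, 0.001]
contact_force: [0.2, 0.9, 12.1]
width: 0.566
gripper_force: 84.9
t 13.0 tcp [0.481  0.0917 0.1134] F [ 0.2  0.9 12.1] w 48.34777305438572 gf 84.86294735223055 toolY deg 83.89 tilt 0.42 q7 [-0.29  1.2 ]
torque [0.15 0.   0.07]
```

```bash
python3 -m pendant '[[0,0,-3,0],[0,0,-3,0],[0,0,-4,0],[0,0,0,0]]'; python3 st.py; python3 -m pendant '[[0,0,-5,0],[0,0,-5,0],[0,0,-5,0],[0,0,-5,0],[0,0,-8,0],[0,0,-8,0],[0,0,-8,0],[0,0,-8,0],[0,0,-8,0],[0,0,-8,0],[0,0,-6,0],[0,0,-4,0],[0,0,0,0],[0,0,0,0],[0,0,0,0],[0,0,0,0]]'; python3 st.py '[.4785,.0915,.2]'
python3 - <<'E'
from h import *
from workcell import bot
d=bot.get_image("side"); cv2.imwrite("pics/s4.png",cv2.resize(d["image"][180:300,290:410],(600,600),interpolation=cv2.INTER_CUBIC)[:,:,::-1])
E
```

```text
time: 13.4
tcp_pos: [0.4796, 0.0911, 0.122]
ee_rot: [0.002, 0.053, 0.999, 0.001]
contact_force: [3.1, 0.7, 3.8]
width: 0.568
gripper_force: 83.7
t 13.4 tcp [0.4796 0.0911 0.122 ] F [3.1 0.7 3.8] w 48.486733911122734 gf 83.73279777355492 toolY deg 83.88 tilt 0.25 q7 [-0.29  1.2 ]
torque [ 0.25 -0.61  0.01]
time: 15.0
tcp_pos: [0.4778, 0.0905, 0.1984]
ee_rot: [-0.0, 0.053, 0.999, -0.0]
contact_force: [0.7, 0.2, -1.0]
width: 0.564
gripper_force: 83.4
t 15.0 tcp [0.4778 0.0905 0.1984] F [ 0.7  0.2 -1. ] w 48.17213129157631 gf 83.42344807460904 toolY deg 83.88 tilt 0.04 q7 [-0.29  1.2 ]
torque [-0.05  0.01 -0.02]
to target, tool mm: [-0.6  1.1 -1.6]
```

View pics/s4.png

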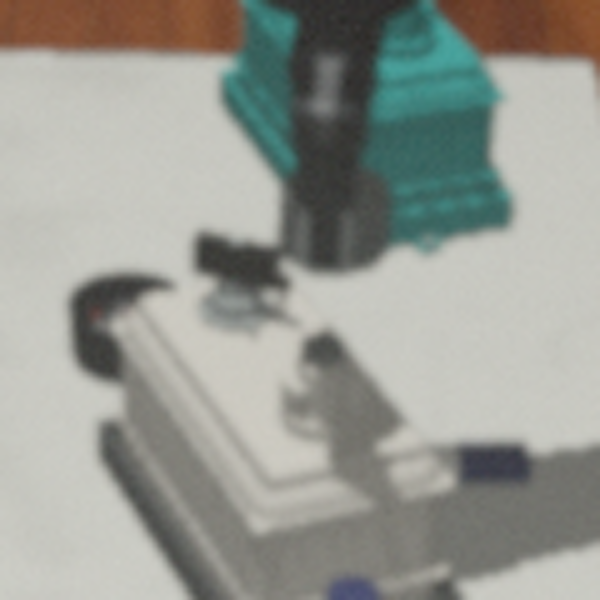

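The side crop shows the cap held level above the bare neck, at crop (335,225). The vent bar is at half open, and the glue stick, cup and eraser have not moved. The lift is about 79 mm, so I'm handing in.

```bash
python3 -m pendant '[[0,0,0,0],[0,0,0,0],[0,0,0,0]]' >/dev/null; python3 st.py; python3 -c "
from workcell import bot
print(bot.job_done())"
```

```text
t 15.35 tcp [0.478  0.0906 0.1988] F [ 0.3  0.1 -0.7] w 48.35775781662045 gf 83.4240011125803 toolY deg 83.88 tilt 0.01 q7 [-0.29  1.2 ]
torque [-0.01  0.03 -0.05]
the job is handed in; nothing more can be done
None
```

I handed the job in at about 15 s of the 48 s allowed, but the hand-in gave no verdict: the vent measured 43–47° open, the cap was twisted about 84° free and is held level about 80 mm above its seat, and the bystanders looked unmoved in the last side picture.

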